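# Box the finished medal

### The job

Take the round brass medal out of the press's catch tray and lay it flat, face up, in the open rectangular wooden box. Then close the box with its loose rectangular lid, lying flat on the rim with its edges flush with the box's edges all round. Set both down without dropping them, leave the box upright on the table, and do not disturb the round lid, jar, cup, bottle or can.

Things in the scene. Friction and masses are not known exactly. Their poses are not given: they have to be found in the camera images.
- medal: Round brass medal, a disc 44 mm in diameter and 12 mm thick, about 0.12 kg, lying face up (white enamel centre with a small star) in the catch tray. Origin: centre of its underside; z up through its face.
- catch_tray: Shallow square aluminium tray, 180 x 180 mm, 15 mm high, walls and floor 4 mm thick, fixed to a green bench press on its +y side. Origin: centre of the tray's underside, on the table; x, y along its sides. The press's steel chute begins 85 mm from the origin in +y (33 mm up), the press itself (300 mm high) 155 mm from it. The medal lies on the tray's floor.
- box: Open rectangular wooden box standing loose on the table, 140 mm (x) x 100 mm (y) outside, 30 mm high, walls and floor 6 mm thick (inside 128 x 88 mm, 24 mm deep), 0.35 kg. Origin: centre of its underside; x along the long side, z up; the rim is at z = 30 mm.
- lid: Flat rectangular wooden lid of that box, 140 (x) x 100 (y) x 6 mm, plain below, about 0.14 kg, lying on the table. In the middle of its top a bar grip 60 mm long (x), 14 mm wide (y), its top 30 mm above the lid's underside. Origin: centre of the underside; x along the long side. Either way round fits. It lies in one of two places on the robot's right, the round lid in the other.
- round_lid: Flat round wooden lid of another box, 100 mm in diameter, 6 mm thick, with a round knob 20 mm in diameter, top 28 mm above the underside. Not needed. Origin: centre of its underside.
- jar: Glass jar, 54 mm in diameter, 60 mm high; bystander. Origin: centre of its underside.
- cup: White plastic cup, 70 mm across the rim, 85 mm high; bystander. Origin: centre of its underside.
- bottle: White plastic bottle, 48 mm in diameter, 130 mm high; bystander. Origin: centre of its underside.
- paint_can: Steel can with a paper label, 60 mm in diameter, 70 mm high; bystander. Origin: centre of its underside.
Things that resemble listed ones, but are neither listed nor needed, are in the scene too. What is shaped like the lid but blue is not meant.

How it is judged:
By the outcome, as a careful person would: the job done as asked, in the order asked, and still so for the second after the job is handed in, with the robot touching nothing.
It also fails if it takes over 59 s, if anything falls off the work surface, if the arm or the gripper's body presses on something with over 40 N, if the wrist force passes 120 N, or if a joint passes its speed limit or range.

### The arm

A 6-joint arm with a two-finger parallel gripper is mounted at the origin on the work surface. World frame = base frame: x ahead of the robot, y to its left, z up, the work surface at z = 0. Lengths are in m, angles in degrees, forces in N, time in s.
With the tool pointing down it reaches from about 0.375 to 0.9 m from the base axis. Payload 3.1 kg.
Tool frame: the origin (TCP) lies on the centre line of the jaws, within the pads' length; the fingertips stand 8 mm ahead of it and the grasp point (between the pads) lies 11 mm behind it (bot.tip_extent is the distance from the TCP to the fingertips, in m); z points along the fingers, y is the line along which they close (so a half turn about z gives the same grasp; the last joint's range is limited). The gripper opens to 87 mm and grips with 3 to 60 N. Pads are 19 mm wide; open, the fingers measure 117 mm over their backs; the gripper's body (75 mm by 190 mm) begins 51 mm behind the grasp point.
Start: joints at [-84.712, 30.224, 82.088, -0, 67.689, -10.227], TCP at [0.167, -0.602, 0.231] pointing down, gripper open.
Joint ranges: [-176.69, 176.69], [-43.24, 126.21], [12.49, 139.97], [-82, 262], [0, 151.66], [-163.58, 163.58]. Speed limits (degrees/s): [159.86, 159.86, 180, 180, 180, 180].

### API

Orientations are given as a 3x3 rotation matrix whose columns are the frame's x, y, z axes.
In Python, from rig import bot, vision, workorder gives the robot as it stands.
- The arm moves only by the shell command python3 -m handwheel 'ROWS'. ROWS is JSON, a list of rows, each an object with "delta_rot": the turn, a rotation vector about the tool's x, y, z in rad, a list of three; "xyz": the shift along the tool's x, y, z in mm, a list of three; "hand": the closure, from -1 (fully open) to 1 (shut). A call has exactly 5 rows; each row is the pose to reach, as a shift and turn from the pose commanded when the call began, along the tool's axes at that moment; what a row does not reach only later rows make up. A row lasts 1/8 s, in which the tool goes at most 62.5 mm and 10.7 degrees, less where a joint would pass 70% of its speed; a pose out of reach is approached as far as the arm can. A call with a gripper value outside its range is refused whole. The fingers move at their own pace and stop on an object; the grip force is fixed at half the most. Time passes only in rows, so rows that repeat a pose let the fingers close, or fill a call up. It gives the time, the measured TCP pose, the force, the opening and the grip force at its end, in the units of the state.
- bot.read_state(): the state, without advancing time (a new reading comes with each control period).
- vision.capture(name): name is "scene" or "top" or "wrist"; returns the picture (400x640x3 uint8, red, green, blue); there is no depth.
- vision.camera_model(name): a dict with "camera_matrix" (3x3 intrinsics, pixels), "camera_from_world" (4x4, takes a point from world to camera coordinates). Camera axes: x right, y up, looking along -z (the intrinsics and any distortion apply to the point x, -y, -z); pixel columns grow to the right and rows downward; lengths in m; the calibration is good to about 2 mm. A picture is of the moment at which its call begins: read the wrist's pose just before it. camera_model takes no time and is no camera call; for the wrist camera it gives the pose at the moment of the call.
- workorder.hand_in(): hands the job in; it is judged then, once.
The state is a dict: "time_s": time; "joint_positions": joint angles; "qvel": joint speeds; "tau": joint torques, N m; "position": TCP position; "tcp_rot": TCP orientation; "force": force on the tool from outside, world axes, zero at the start; "moment": the same for the moment, N m; "opening": opening from 0.0 (shut) to 1.0 (fully open); "grasp_force": force on a finger pad.
Only numpy, scipy, OpenCV 4.12 (cv2) and the standard library are available. Lean on these libraries where they do the work, as an engineer would, in place of code of your own. Each camera call takes 0.05 s, during which the arm holds its last target. There are 200 camera calls.

## Working session

There is one attempt and no reset: what is moved stays moved. The work goes in short steps, Python scripts to look and compute and a shell command to move; the robot and the scene stay as the last step left them, time stands still between calls to the robot, and variables do not carry over. Pictures are saved under pics/ and viewed, at most 10 in all, crops included, and the job is handed in when it is done.

```bash
ls; mkdir -p pics
cat > h.py <<'E'
import numpy as np, cv2, json
from rig import bot, vision, workorder
def snap(n,f):
    m=vision.camera_model(n); im=vision.capture(n); cv2.imwrite(f'pics/{f}.png',im[:,:,::-1]); 
    np.savez(f'pics/{f}.npz',K=m['camera_matrix'],T=m['camera_from_world']); return im,m
def load(f):
    d=np.load(f'pics/{f}.npz'); return d['K'],d['T']
def pt(f,u,v,z):
    K,T=load(f); R=T[:3,:3]; t=T[:3,3]
    d=np.linalg.inv(K)@[u,v,1]; d=np.array([d[0],-d[1],-d[2]])
    c=-R.T@t; w=R.T@d; return c+w*(z-c[2])/w[2]
def px(f,p):
    K,T=load(f); q=T[:3,:3]@np.array(p)+T[:3,3]; q=K@[q[0],-q[1],-q[2]]; return q[:2]/q[2]
def go(p,yaw=None):
    "shift in tool mm to world point p (tcp); turn about tool z so tool y axis has world heading yaw deg"
    s=bot.read_state(); R=np.array(s['tcp_rot']); 
    print('shift',np.round(R.T@(np.array(p)-s['position'])*1000,1))
    if yaw is not None:
        y=np.degrees(np.arctan2(R[1,1],R[0,1])); d=(yaw-y+90)%180-90
        print('y heading',y,'tool z turn deg',-d,'rad',np.radians(-d),'j6',s['joint_positions'][5])
E
python3 - <<'E'
from h import *
a,m=snap('scene','scene0'); b,m2=snap('top','top0'); print(m.keys())
for k in (m,m2): print(np.round(k['camera_matrix'],1).tolist(), np.round(k['camera_from_world'],3).tolist())
s=bot.read_state(); print(s)
E
```

```text
pics
dict_keys(['camera_matrix', 'camera_from_world'])
[[495.7, 0.0, 317.7], [0.0, 495.7, 200.8], [0.0, 0.0, 1.0]] [[0.388, 0.922, 0.004, -0.146], [-0.675, 0.281, 0.682, 0.362], [0.627, -0.268, 0.731, -1.689], [0.0, 0.0, 0.0, 1.0]]
[[426.2, 0.0, 319.4], [0.0, 426.2, 198.8], [0.0, 0.0, 1.0]] [[-0.004, -1.0, -0.014, -0.063], [0.994, -0.006, 0.109, -0.527], [-0.11, -0.014, 0.994, -0.992], [0.0, 0.0, 0.0, 1.0]]
{'time_s': 0.1, 'joint_positions': array([-8.47116571e+01,  3.02728716e+01,  8.21479434e+01, -8.33504944e-04,
        6.76876154e+01, -1.02273860e+01]), 'qvel': array([-0.03181628, -0.12109868, -0.03496111, -0.03648098, -0.02864357,
       -0.13729697]), 'tau': array([-5.62068919e-05, -4.40986311e+01, -1.77150679e+01,  6.34859875e-02,
        5.34466084e-02, -4.05521666e-05]), 'position': array([ 0.1671544 , -0.60158526,  0.2296838 ]), 'tcp_rot': array([[ 9.63555604e-01,  2.67508061e-01, -1.87825836e-04],
       [ 2.67507933e-01, -9.63553818e-01,  1.88317139e-03],
       [ 3.22783226e-04, -1.86478524e-03, -9.99998209e-01]]), 'force': array([ 0.54844999,  0.09190547, -0.84884229]), 'moment': array([-0.00372993, -0.01312251,  0.03003016]), 'grasp_force': 0.0, 'opening': 0.9980393824528315}
```

View pics/top0.png

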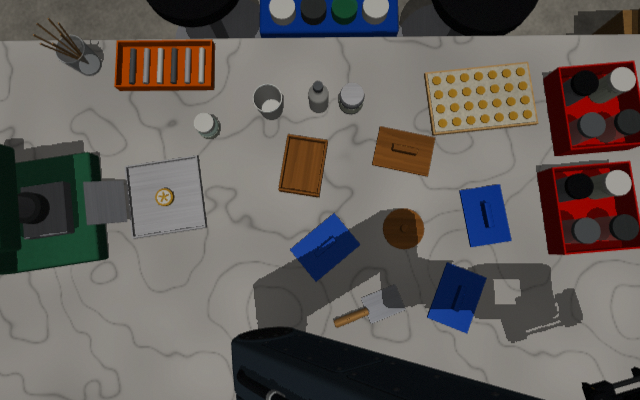

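View pics/scene0.png

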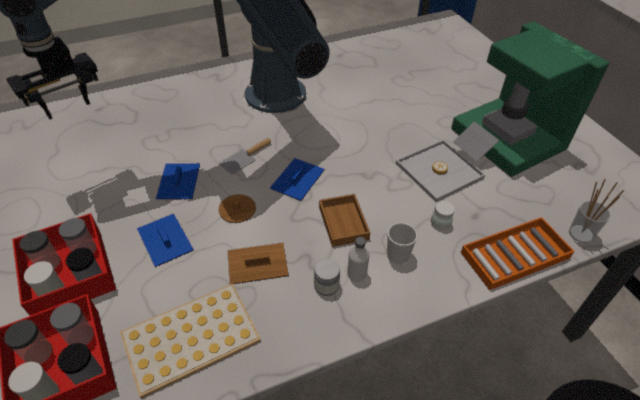

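Top view: the tray is at about (166,196) with the medal in it at (165,197). The open box is at (303,165).
- **Medal lookalikes:** the gold discs on the board at about (480,97).
- **Lid lookalikes:** blue lids at (325,247), (457,297) and (485,215), and the round lid at (403,229). The brown rectangle with a bar at (403,151) fits the description.

I'll check these choices in one close crop.

Run:
```python
from h import *
im=cv2.imread('pics/top0.png')
c=cv2.resize(im[120:215,120:440],None,fx=2.5,fy=2.5,interpolation=cv2.INTER_CUBIC)
c2=cv2.resize(im[150:245,120:280],None,fx=3,fy=3,interpolation=cv2.INTER_CUBIC)
c3=cv2.resize(im[120:210,270:440],None,fx=3,fy=3,interpolation=cv2.INTER_CUBIC)
h=max(c2.shape[0],c3.shape[0]); o=np.zeros((c2.shape[0]+c3.shape[0],max(c2.shape[1],c3.shape[1]),3),np.uint8)
o[:c2.shape[0],:c2.shape[1]]=c2; o[c2.shape[0]:,:c3.shape[1]]=c3
cv2.imwrite('pics/crop.png',o)
hsv=cv2.cvtColor(im,cv2.COLOR_BGR2HSV)
w=((hsv[...,0]<20)&(hsv[...,1]>90)&(hsv[...,2]>30)).astype(np.uint8)
for n,(x0,y0,x1,y1),z in(('box',(270,125,335,205),.03),('lid',(365,120,445,182),.006)):
    s=np.zeros_like(w); s[y0:y1,x0:x1]=w[y0:y1,x0:x1]; s=cv2.morphologyEx(s,cv2.MORPH_CLOSE,np.ones((5,5)))
    k=max(cv2.findContours(s,0,1)[0],key=cv2.contourArea); r=cv2.minAreaRect(k); print(n,r)
    q=np.array([pt('top0',*p,z) for p in cv2.boxPoints(r)]); print(np.round(q,4).tolist(),'c',q.mean(0),[np.linalg.norm(q[i]-q[i-1]) for i in range(4)])
    for i in(1,2): d=q[i]-q[i-1]; print(np.linalg.norm(d),np.degrees(np.arctan2(d[1],d[0])))
print('medal',pt('top0',165,197,.016),'round',pt('top0',403,229,.02))
```

```text
box ((302.6544494628906, 165.2116241455078), (41.55825424194336, 58.07658004760742), 8.880659103393555)
[[0.5463, 0.0346, 0.03], [0.6871, 0.0136, 0.03], [0.6703, -0.0862, 0.03], [0.5303, -0.0639, 0.03]] c [ 0.60849738 -0.02547701  0.03      ] [np.float64(0.09976787290243021), np.float64(0.14227724425464106), np.float64(0.10124642704038898), np.float64(0.14182749278963902)]
0.14227724425464106 -8.453713119528148
0.10124642704038898 -99.50330053080802
lid ((408.7673645019531, 143.5559539794922), (64.64570617675781, 56.13250732421875), 11.821487426757812)
[[0.6134, -0.1937, 0.006], [0.7527, -0.2249, 0.006], [0.7174, -0.3811, 0.006], [0.5794, -0.348, 0.006]] c [ 0.66572908 -0.28694175  0.006     ] [np.float64(0.1579986245261558), np.float64(0.14265725663894602), np.float64(0.1602149731030677), np.float64(0.14188047332299278)]
0.14265725663894602 -12.600644949582131
0.1602149731030677 -102.71207084930944
medal [0.53425117 0.31102599 0.016     ] round [ 0.45359364 -0.2648959   0.02      ]
```

View pics/crop.png

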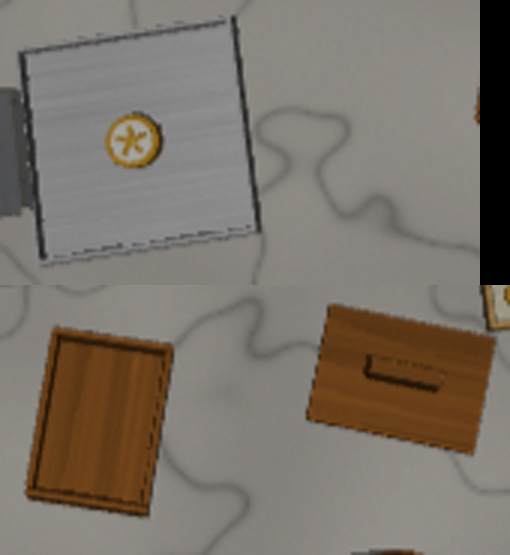

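Crop: the medal has a white centre with a star, at (164.7,196.7). The open wooden box and the brown rectangular lid with a bar are confirmed, and the lid's corners are clear.

Run:
```python
from h import *
C=lambda x,y:(270+x/3,120+(y-285)/3)
D=lambda x,y:(120+x/3,150+y/3)
q=np.array([pt('top0',*C(*p),.006) for p in((331,304),(496,338),(473,454),(307,419))]); print('lid',q.mean(0))
for i in range(4): d=q[i]-q[i-1]; print(np.linalg.norm(d),np.degrees(np.arctan2(d[1],d[0])))
q=np.array([pt('top0',*D(*p),.015) for p in((21,50),(235,17),(260,230),(43,262))]); print('tray',q.mean(0))
for i in range(4): d=q[i]-q[i-1]; print(np.linalg.norm(d),np.degrees(np.arctan2(d[1],d[0])))
print('medal',pt('top0',*D(134,140),.016))
for n,u,v,z in(('bottle',318,87,.13),('cup',269,97,.085),('jar',352,93,.06),('can?',207,122,.065)): print(n,pt('top0',u,v,z))
go((.55,-.1,.25),-110)
```

```text
lid [ 0.64615763 -0.27446243  0.006     ]
0.09908648859690869 -12.581693164284944
0.13866769265308318 -102.4409555472906
0.09925869664707558 167.19397772116034
0.13827875303767667 77.48840103822386
tray [0.53618481 0.3076593  0.015     ]
0.17536528138250132 8.448648466420709
0.1776114445310707 -81.47640652272491
0.1766215426796452 -171.8674075057182
0.17663996694463158 98.11738852629202
medal [0.53507388 0.31187222 0.016     ]
bottle [ 0.76479813 -0.06482057  0.13      ]
cup [0.75903443 0.04998417 0.085     ]
jar [ 0.77607419 -0.14467337  0.06      ]
can? [0.70648411 0.19897802 0.065     ]
shift [ 503.1 -380.9  -19.4]
y heading -74.48393670418727 tool z turn deg 35.51606329581273 rad 0.6198722418586409 j6 -10.227385964709553
```

```bash
python3 -m handwheel '[{"delta_rot":[0,0,0],"xyz":[50,-38,-2],"hand":-1},{"delta_rot":[0,0,0],"xyz":[100,-76,-4],"hand":-1},{"delta_rot":[0,0,0],"xyz":[150,-114,-6],"hand":-1},{"delta_rot":[0,0,0],"xyz":[200,-152,-8],"hand":-1},{"delta_rot":[0,0,0],"xyz":[250,-190,-10],"hand":-1}]'; python3 -m handwheel '[{"delta_rot":[0,0,0],"xyz":[50,-38,-2],"hand":-1},{"delta_rot":[0,0,0],"xyz":[100,-76,-4],"hand":-1},{"delta_rot":[0,0,0],"xyz":[150,-114,-6],"hand":-1},{"delta_rot":[0,0,0],"xyz":[200,-152,-8],"hand":-1},{"delta_rot":[0,0,0],"xyz":[250,-190,-10],"hand":-1}]'
python3 - <<'E'
from h import *
im,m=snap('wrist','w1'); s=bot.read_state(); print(s['position'])
T=m['camera_from_world']; R=T[:3,:3]; print('cam',-R.T@T[:3,3],'axis',-R[2]); print(m['camera_matrix'])
for n,p in(('box',(.6085,-.0255,.03)),('lid',(.646,-.2745,.006))): print(n,px('w1',p))
go((.535,.312,.15),8.3)
E
```

```text
time_s: 0.72
position: [0.3571, -0.3517, 0.2403]
tcp_rot: [[0.964, 0.267, -0.0], [0.267, -0.964, 0.0], [0.0, -0.0, -1.0]]
force: [1.8, -1.1, 0.6]
opening: 1.004
grasp_force: 0.0
time_s: 1.35
position: [0.5462, -0.1031, 0.2503]
tcp_rot: [[0.964, 0.268, -0.0], [0.268, -0.964, -0.0], [-0.0, -0.0, -1.0]]
force: [1.3, -0.4, 0.3]
opening: 1.0
grasp_force: 0.0
[ 0.55056225 -0.09672057  0.25078556]
cam [ 0.61402421 -0.08399611  0.40489683] axis [-0.25023837 -0.0699181  -0.96565637]
[[304.16344563   0.         320.32338786]
 [  0.         304.16344563 204.96218646]
 [  0.           0.           1.        ]]
box [271.2277232  114.06673341]
lid [469.8258814  139.39171408]
shift [  95.5 -397.2  102.7]
y heading -74.21906779759166 tool z turn deg -82.51906779759167 rad -1.4402294287444004 j6 52.42717510234189
```

```bash
python3 -m handwheel '[{"delta_rot":[0,0,-0.18],"xyz":[12,-58,0],"hand":-1},{"delta_rot":[0,0,-0.36],"xyz":[24,-116,0],"hand":-1},{"delta_rot":[0,0,-0.54],"xyz":[36,-174,0],"hand":-1},{"delta_rot":[0,0,-0.72],"xyz":[48,-232,0],"hand":-1},{"delta_rot":[0,0,-0.9],"xyz":[60,-290,0],"hand":-1}]'
python3 - <<'E'
from h import *
go((.535,.312,.15),8.3)
E
```

```text
time_s: 2.02
position: [0.525, 0.1921, 0.2502]
tcp_rot: [[0.384, 0.923, -0.0], [0.923, -0.384, -0.0], [-0.0, -0.0, -1.0]]
force: [1.0, 0.3, -0.2]
opening: 0.997
grasp_force: 0.0
shift [114.6 -36.8 100.1]
y heading -22.58377749124367 tool z turn deg -30.883777491243677 rad -0.5390236026755164 j6 31.23609569704287
```

View pics/w1.png

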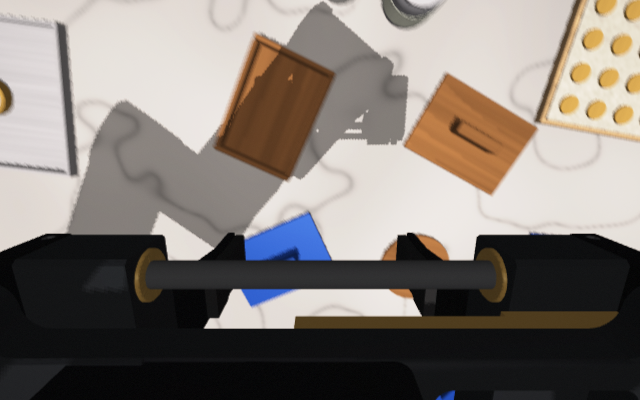

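The wrist view shows the box at corners (258,35), (333,73), (290,180), (216,147), and the lid centred at about (471,133) with its bar. Next I go over the medal.

```bash
python3 -m handwheel '[{"delta_rot":[0,0,-0.15],"xyz":[40,-13,20],"hand":-1},{"delta_rot":[0,0,-0.3],"xyz":[80,-26,50],"hand":-1},{"delta_rot":[0,0,-0.45],"xyz":[114.6,-37,80],"hand":-1},{"delta_rot":[0,0,-0.539],"xyz":[114.6,-37,100],"hand":-1},{"delta_rot":[0,0,-0.539],"xyz":[114.6,-37,100],"hand":-1}]'
python3 - <<'E'
from h import *
C=((258,35),(333,73),(290,180),(216,147)); L=((448,74),(537,128),(493,193),(404,146))
for n,c,z in(('box',C,.03),('lid',L,.006)):
    q=np.array([pt('w1',*p,z) for p in c]); print(n,q.mean(0))
    for i in range(4): d=q[i]-q[i-1]; print(np.linalg.norm(d),np.degrees(np.arctan2(d[1],d[0])))
im,m=snap('wrist','w2'); print(px('w2',(.535,.312,.016)))
hsv=cv2.cvtColor(im,cv2.COLOR_RGB2HSV)
g=((hsv[...,0]>12)&(hsv[...,0]<32)&(hsv[...,1]>100)&(hsv[...,2]>80)).astype(np.uint8); g[230:]=0
for k in cv2.findContours(cv2.morphologyEx(g,3,np.ones((3,3))),0,1)[0]:
    if cv2.contourArea(k)>200:
        h=cv2.convexHull(k).reshape(-1,2); w=np.array([pt('w2',u,v,.016)[:2] for u,v in h],np.float32); print(cv2.boundingRect(k),cv2.minEnclosingCircle(w))
E
```

```text
time_s: 2.65
position: [0.5343, 0.3101, 0.1481]
tcp_rot: [[-0.138, 0.99, -0.005], [0.99, 0.138, -0.002], [-0.001, -0.006, -1.0]]
force: [0.5, 0.3, -0.3]
opening: 1.003
grasp_force: 0.0
box [ 0.61220857 -0.02779681  0.03      ]
0.13523523731665482 -9.639792204985167
0.09232013063239745 -99.52931853809805
0.13451556428832354 172.6159407763659
0.09761960611863961 80.94827038849078
lid [ 0.64940734 -0.274425    0.006     ]
0.09842704268717488 -13.266903304264918
0.13602525197243207 -102.41799876439138
0.09521887897691678 168.3530875704177
0.13880195797542533 78.90551032833805
[322.44813551 196.87972263]
(301, 174, 45, 45) ((0.5354623198509216, 0.3127192556858063), 0.02220950461924076)
```

Run:
```python
from h import *
go((.5353,.3125,.0145),8.3)
```

```text
shift [  2.4   0.5 135.1]
y heading 7.879581944486446 tool z turn deg -0.4204180555135508 rad -0.007337679303543762 j6 11.868632053469216
```

```bash
python3 -m handwheel '[{"delta_rot":[0,0,-0.007],"xyz":[2.5,0.5,50],"hand":-1},{"delta_rot":[0,0,-0.007],"xyz":[2.5,0.5,95],"hand":-1},{"delta_rot":[0,0,-0.007],"xyz":[2.5,0.5,122],"hand":-1},{"delta_rot":[0,0,-0.007],"xyz":[2.5,0.5,132],"hand":-1},{"delta_rot":[0,0,-0.007],"xyz":[2.5,0.5,135],"hand":-1}]'; python3 -m handwheel '[{"delta_rot":[0,0,0],"xyz":[0,0,0],"hand":-1},{"delta_rot":[0,0,0],"xyz":[0,0,0],"hand":0.3},{"delta_rot":[0,0,0],"xyz":[0,0,0],"hand":1},{"delta_rot":[0,0,0],"xyz":[0,0,0],"hand":1},{"delta_rot":[0,0,0],"xyz":[0,0,0],"hand":1}]'
```

```text
time_s: 3.32
position: [0.5372, 0.3129, 0.0162]
tcp_rot: [[-0.144, 0.99, 0.001], [0.99, 0.144, 0.001], [0.0, 0.001, -1.0]]
force: [-1.0, -0.1, 0.2]
opening: 1.0
grasp_force: 0.0
time_s: 3.95
position: [0.5363, 0.3131, 0.0156]
tcp_rot: [[-0.146, 0.989, 0.0], [0.989, 0.146, 0.0], [0.0, 0.0, -1.0]]
force: [-0.5, -0.8, 0.5]
opening: 0.634
grasp_force: 0.0
```

```bash
python3 -m handwheel '[{"delta_rot":[0,0,0],"xyz":[0,0,0],"hand":1},{"delta_rot":[0,0,0],"xyz":[0,0,0],"hand":1},{"delta_rot":[0,0,0],"xyz":[0,0,0],"hand":1},{"delta_rot":[0,0,0],"xyz":[0,0,0],"hand":1},{"delta_rot":[0,0,0],"xyz":[0,0,0],"hand":1}]'; python3 -m handwheel '[{"delta_rot":[0,0,0],"xyz":[0,0,-5],"hand":1},{"delta_rot":[0,0,0],"xyz":[0,0,-25],"hand":1},{"delta_rot":[0,0,0],"xyz":[0,0,-65],"hand":1},{"delta_rot":[0,0,0],"xyz":[0,0,-105],"hand":1},{"delta_rot":[0,0,0],"xyz":[0,0,-125],"hand":1}]'
python3 - <<'E'
from h import *
go((.6,-.027,.14),-9)
E
```

```text
time_s: 4.58
position: [0.5362, 0.313, 0.0154]
tcp_rot: [[-0.145, 0.989, -0.0], [0.989, 0.145, -0.0], [0.0, -0.0, -1.0]]
force: [-0.5, 0.7, -0.3]
opening: 0.492
grasp_force: 30.0
time_s: 5.2
position: [0.5377, 0.3136, 0.1445]
tcp_rot: [[-0.146, 0.989, 0.005], [0.989, 0.146, 0.002], [0.001, 0.005, -1.0]]
force: [-0.6, 0.7, -1.7]
opening: 0.495
grasp_force: 30.0
shift [-346.1   12.1    4.2]
y heading 8.368032486504791 tool z turn deg 17.368032486504788 rad 0.30312935148284614 j6 11.613534633027525
```

```bash
python3 -m handwheel '[{"delta_rot":[0,0,0.03],"xyz":[-40,2,0],"hand":1},{"delta_rot":[0,0,0.1],"xyz":[-95,4,0],"hand":1},{"delta_rot":[0,0,0.16],"xyz":[-150,6,0],"hand":1},{"delta_rot":[0,0,0.22],"xyz":[-205,8,0],"hand":1},{"delta_rot":[0,0,0.28],"xyz":[-260,10,0],"hand":1}]';python3 -m handwheel '[{"delta_rot":[0,0,0.02],"xyz":[-40,-20,0],"hand":1},{"delta_rot":[0,0,0.02],"xyz":[-70,-20,0],"hand":1},{"delta_rot":[0,0,0.02],"xyz":[-80,-20,0],"hand":1},{"delta_rot":[0,0,0.02],"xyz":[-82,-20,0],"hand":1},{"delta_rot":[0,0,0.02],"xyz":[-82,-20,0],"hand":1}]'
python3 - <<'E'
from h import *
snap('wrist','w3'); s=bot.read_state(); print(s['position'],s['opening'])
print(px('w3',(.61,-.0265,.03)))
go((.61,-.0265,.0185),-9)
E
```

```text
time_s: 5.82
position: [0.5845, 0.0555, 0.142]
tcp_rot: [[0.135, 0.991, 0.002], [0.991, -0.135, -0.0], [0.0, 0.002, -1.0]]
force: [0.5, -0.0, -1.4]
opening: 0.49
grasp_force: 30.0
time_s: 6.45
position: [0.5535, -0.0204, 0.1408]
tcp_rot: [[0.153, 0.988, 0.001], [0.988, -0.153, 0.0], [0.0, 0.001, -1.0]]
force: [-0.1, 0.1, -1.4]
opening: 0.496
grasp_force: 30.0
[ 0.55344982 -0.02022317  0.14061688] 0.49330355128828046
[383.61634229 201.62988556]
shift [  2.4  56.8 122.1]
y heading -8.749912710527363 tool z turn deg 0.25008728947263137 rad 0.004364846618685571 j6 -4.931289191018177
```

View pics/w3.png

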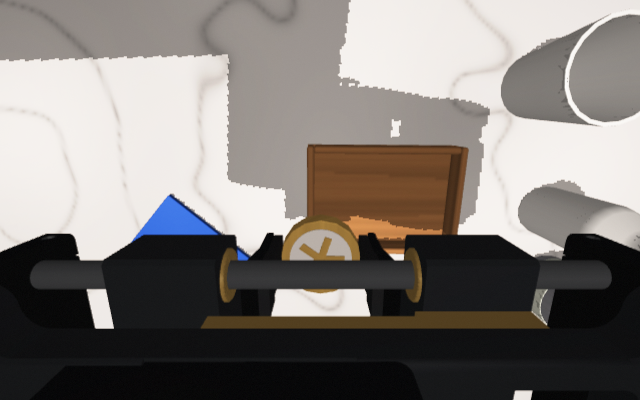

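The medal is held level, star up, at (321,255). The box's far rim edge runs from (308,147) to (467,149), and its right edge goes down to (458,250).

Run:
```python
from h import *
a,b,c=[pt('w3',*p,.03) for p in((307.5,146.5),(467.5,148.5),(458,251))]
for d in(b-a,c-b): print(np.linalg.norm(d),np.degrees(np.arctan2(d[1],d[0])))
d=(b-a)/np.linalg.norm(b-a); n=np.array([d[1],-d[0],0]); print(n,'centre',(a+b)/2+.05*n)
```

```text
0.1376587097237588 -9.475472271455521
0.09519223866550026 -96.99237039550711
[-0.16462537 -0.98635617  0.        ] centre [ 0.60988528 -0.02846171  0.03      ]
```

```bash
python3 -m handwheel '[{"delta_rot":[0,0,0],"xyz":[1.5,40,0],"hand":1},{"delta_rot":[0,0,0],"xyz":[1.5,57,15],"hand":1},{"delta_rot":[0,0,0],"xyz":[1.5,57,50],"hand":1},{"delta_rot":[0,0,0],"xyz":[1.5,57,80],"hand":1},{"delta_rot":[0,0,0],"xyz":[1.5,57,100],"hand":1}]';python3 -m handwheel '[{"delta_rot":[0,0,0],"xyz":[0,0,10],"hand":1},{"delta_rot":[0,0,0],"xyz":[0,0,17],"hand":1},{"delta_rot":[0,0,0],"xyz":[0,0,20],"hand":1},{"delta_rot":[0,0,0],"xyz":[0,0,21],"hand":1},{"delta_rot":[0,0,0],"xyz":[0,0,21],"hand":1}]'
python3 - <<'E'
from h import *
go((.61,-.0275,.0175),-9)
E
```

```text
time_s: 7.12
position: [0.6092, -0.027, 0.0387]
tcp_rot: [[0.152, 0.988, -0.002], [0.988, -0.152, 0.001], [0.0, -0.002, -1.0]]
force: [-0.3, 0.6, -1.6]
opening: 0.494
grasp_force: 30.0
time_s: 7.75
position: [0.6101, -0.0287, 0.02]
tcp_rot: [[0.154, 0.988, 0.001], [0.988, -0.154, -0.0], [-0.0, 0.001, -1.0]]
force: [0.9, -0.7, -2.2]
opening: 0.493
grasp_force: 30.0
shift [ 1.2 -0.3  2.5]
y heading -8.830814686557705 tool z turn deg 0.16918531344229848 rad 0.00295284076558673 j6 -4.337331759704571
```

```bash
python3 -m handwheel '[{"delta_rot":[0,0,0],"xyz":[0,0,0.7],"hand":1},{"delta_rot":[0,0,0],"xyz":[0,0,1.4],"hand":1},{"delta_rot":[0,0,0],"xyz":[0,0,2],"hand":1},{"delta_rot":[0,0,0],"xyz":[0,0,2.3],"hand":1},{"delta_rot":[0,0,0],"xyz":[0,0,2.3],"hand":1}]'
```

```text
time_s: 8.38
position: [0.6097, -0.0286, 0.0174]
tcp_rot: [[0.153, 0.988, -0.0], [0.988, -0.153, -0.0], [-0.0, 0.0, -1.0]]
force: [0.2, 0.3, 1.7]
opening: 0.493
grasp_force: 30.0
```

```bash
python3 -m handwheel '[{"delta_rot":[0,0,0],"xyz":[0,0,0],"hand":-0.3},{"delta_rot":[0,0,0],"xyz":[0,0,0],"hand":-0.3},{"delta_rot":[0,0,0],"xyz":[0,0,0],"hand":-0.3},{"delta_rot":[0,0,0],"xyz":[0,0,0],"hand":-0.3},{"delta_rot":[0,0,0],"xyz":[0,0,0],"hand":-0.3}]';python3 -m handwheel '[{"delta_rot":[0,0,0],"xyz":[0,0,-10],"hand":-0.3},{"delta_rot":[0,0,0],"xyz":[0,0,-30],"hand":-0.3},{"delta_rot":[0,0,0],"xyz":[0,0,-80],"hand":-0.3},{"delta_rot":[0,0,0],"xyz":[0,0,-130],"hand":-0.3},{"delta_rot":[0,0,0],"xyz":[0,0,-170],"hand":-0.3}]'
python3 - <<'E'
from h import *
go((.58,-.12,.22),-102.5)
E
```

```text
time_s: 9.0
position: [0.6098, -0.0286, 0.0171]
tcp_rot: [[0.153, 0.988, 0.0], [0.988, -0.153, 0.0], [0.0, 0.0, -1.0]]
force: [0.0, 0.4, 0.5]
opening: 0.648
grasp_force: 0.0
time_s: 9.62
position: [0.6104, -0.0287, 0.1912]
tcp_rot: [[0.153, 0.988, 0.004], [0.988, -0.153, -0.001], [-0.0, 0.004, -1.0]]
force: [0.8, 0.2, -0.5]
opening: 0.651
grasp_force: 0.0
shift [-94.9 -15.9 -28.9]
y heading -8.820543892397627 tool z turn deg -86.32054389239761 rad -1.5065777030346201 j6 -4.3379767730173615
```

```bash
python3 -m handwheel '[{"delta_rot":[0,0,0.18],"xyz":[-30,6,0],"hand":-0.3},{"delta_rot":[0,0,0.36],"xyz":[-80,16,0],"hand":-0.3},{"delta_rot":[0,0,0.54],"xyz":[-130,26,0],"hand":-0.3},{"delta_rot":[0,0,0.72],"xyz":[-180,36,0],"hand":-0.3},{"delta_rot":[0,0,0.9],"xyz":[-235,46,0],"hand":-0.3}]'; python3 -m handwheel '[{"delta_rot":[0,0,0.18],"xyz":[0,0,0],"hand":-0.3},{"delta_rot":[0,0,0.36],"xyz":[0,0,0],"hand":-0.3},{"delta_rot":[0,0,0.54],"xyz":[0,0,0],"hand":-0.3},{"delta_rot":[0,0,0.72],"xyz":[0,0,0],"hand":-0.3},{"delta_rot":[0,0,0.735],"xyz":[0,0,0],"hand":-0.3}]'
python3 - <<'E'
from h import *
snap('wrist','w4'); s=bot.read_state(); print(s['position'],s['joint_positions'])
print(px('w4',(.648,-.2745,.006)))
go((.648,-.2745,.12),-102.5)
E
```

```text
time_s: 10.25
position: [0.6193, -0.2692, 0.1891]
tcp_rot: [[0.872, 0.489, 0.002], [0.489, -0.872, -0.001], [0.001, 0.002, -1.0]]
force: [0.1, -0.0, 0.1]
opening: 0.651
grasp_force: 0.0
time_s: 10.88
position: [0.6192, -0.2679, 0.1887]
tcp_rot: [[0.977, -0.215, 0.001], [-0.215, -0.977, -0.001], [0.002, 0.001, -1.0]]
force: [-0.6, -0.3, -0.6]
opening: 0.648
grasp_force: 0.0
[ 0.61927047 -0.2678908   0.18853173] [-3.28624720e+01  3.66246554e+01  7.67450301e+01  2.00789867e-03
  6.65445681e+01  6.95349563e+01]
[320.32996317 161.84016446]
shift [29.4  0.3 68.6]
y heading -102.39824606819016 tool z turn deg 0.1017539318098386 rad 0.0017759411369314762 j6 69.53495629540632
```

View pics/w4.png

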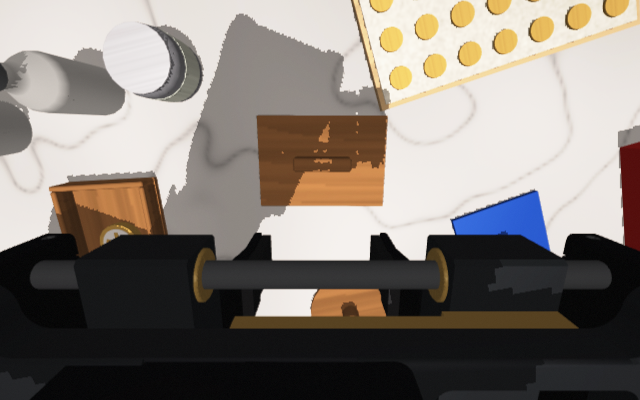

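The lid fills corners (257,115), (388,115), (384,206), (261,206), with its bar at (322,162). Its long side runs along tool y, so I must turn the tool 90° to grasp the bar. The medal shows face up in the box at (118,235).

Run:
```python
from h import *
q=np.array([pt('w4',*p,.006) for p in((257,115),(388,115),(384,206),(261,206))]); print('lid',q.mean(0))
for i in range(4): d=q[i]-q[i-1]; print(np.linalg.norm(d),np.degrees(np.arctan2(d[1],d[0])))
print('bar top',pt('w4',322.5,157,.03), pt('w4',323,164,.018))
go((.648,-.2745,.12),-12.5)
```

```text
lid [ 0.64703929 -0.27677445  0.006     ]
0.10030729232077272 -12.875456005212998
0.1394494023966901 -102.42617762605462
0.10038490012743698 168.22920443861736
0.14138419722043383 77.5437835276203
bar top [ 0.65517375 -0.27831197  0.03      ] [ 0.64654951 -0.27708171  0.018     ]
shift [29.4  0.3 68.6]
y heading -102.39824606819016 tool z turn deg -89.89824606819016 rad -1.5690203856579652 j6 69.53495629540632
```

```bash
python3 -m handwheel '[{"delta_rot":[0,0,-0.18],"xyz":[10,0.5,10],"hand":-0.3},{"delta_rot":[0,0,-0.36],"xyz":[20,1,20],"hand":-0.3},{"delta_rot":[0,0,-0.54],"xyz":[29,2.4,30],"hand":-0.3},{"delta_rot":[0,0,-0.72],"xyz":[29,2.4,40],"hand":-0.3},{"delta_rot":[0,0,-0.9],"xyz":[29,2.4,50],"hand":-0.3}]'; python3 -m handwheel '[{"delta_rot":[0,0,-0.18],"xyz":[0,0,0],"hand":-0.3},{"delta_rot":[0,0,-0.36],"xyz":[0,0,0],"hand":-0.3},{"delta_rot":[0,0,-0.54],"xyz":[0,0,0],"hand":-0.3},{"delta_rot":[0,0,-0.669],"xyz":[0,0,0],"hand":-0.3},{"delta_rot":[0,0,-0.669],"xyz":[0,0,0],"hand":-0.3}]'
python3 - <<'E'
from h import *
go((.647,-.2767,.0185),-12.5)
E
```

```text
time_s: 11.55
position: [0.6471, -0.2765, 0.1374]
tcp_rot: [[0.771, 0.637, 0.0], [0.637, -0.771, -0.0], [0.0, 0.0, -1.0]]
force: [0.1, -0.9, -1.1]
opening: 0.648
grasp_force: 0.0
time_s: 12.18
position: [0.6471, -0.2765, 0.1377]
tcp_rot: [[0.218, 0.976, 0.0], [0.976, -0.218, -0.0], [-0.0, 0.001, -1.0]]
force: [0.7, -0.8, 0.4]
opening: 0.651
grasp_force: 0.0
shift [-2.000e-01 -1.000e-01  1.192e+02]
y heading -12.577352807247618 tool z turn deg -0.07735280724762106 rad -0.0013500611721315202 j6 -19.63237593641342
```

```bash
python3 -m handwheel '[{"delta_rot":[0,0,0],"xyz":[0,0,40],"hand":0.2},{"delta_rot":[0,0,0],"xyz":[0,0,80],"hand":0.2},{"delta_rot":[0,0,0],"xyz":[0,0,105],"hand":0.2},{"delta_rot":[0,0,0],"xyz":[0,0,116],"hand":0.2},{"delta_rot":[0,0,0],"xyz":[0,0,119],"hand":0.2}]'; python3 -m handwheel '[{"delta_rot":[0,0,0],"xyz":[0,0,0],"hand":0.2},{"delta_rot":[0,0,0],"xyz":[0,0,0],"hand":1},{"delta_rot":[0,0,0],"xyz":[0,0,0],"hand":1},{"delta_rot":[0,0,0],"xyz":[0,0,0],"hand":1},{"delta_rot":[0,0,0],"xyz":[0,0,0],"hand":1}]'; python3 -m handwheel '[{"delta_rot":[0,0,0],"xyz":[0,0,0],"hand":1},{"delta_rot":[0,0,0],"xyz":[0,0,0],"hand":1},{"delta_rot":[0,0,0],"xyz":[0,0,0],"hand":1},{"delta_rot":[0,0,0],"xyz":[0,0,0],"hand":1},{"delta_rot":[0,0,0],"xyz":[0,0,0],"hand":1}]'
```

```text
time_s: 12.8
position: [0.647, -0.2765, 0.018]
tcp_rot: [[0.219, 0.976, -0.0], [0.976, -0.219, 0.0], [0.0, -0.0, -1.0]]
force: [0.4, 0.4, 0.2]
opening: 0.402
grasp_force: 0.0
time_s: 13.42
position: [0.6474, -0.2767, 0.0188]
tcp_rot: [[0.218, 0.976, 0.001], [0.976, -0.218, -0.001], [-0.0, 0.001, -1.0]]
force: [0.1, 0.1, 2.7]
opening: 0.161
grasp_force: 30.0
time_s: 14.05
position: [0.6474, -0.2767, 0.0187]
tcp_rot: [[0.218, 0.976, 0.001], [0.976, -0.218, -0.001], [-0.0, 0.001, -1.0]]
force: [-0.5, 0.6, 4.7]
opening: 0.155
grasp_force: 30.0
```

```bash
python3 -m handwheel '[{"delta_rot":[0,0,0],"xyz":[0,0,-3],"hand":1},{"delta_rot":[0,0,0],"xyz":[0,0,-20],"hand":1},{"delta_rot":[0,0,0],"xyz":[0,0,-60],"hand":1},{"delta_rot":[0,0,0],"xyz":[0,0,-110],"hand":1},{"delta_rot":[0,0,0],"xyz":[0,0,-150],"hand":1}]'; python3 -m handwheel '[{"delta_rot":[0,0,0.08],"xyz":[20,-19,0],"hand":1},{"delta_rot":[0,0,0.24],"xyz":[55,-51,0],"hand":1},{"delta_rot":[0,0,0.4],"xyz":[95,-89,0],"hand":1},{"delta_rot":[0,0,0.56],"xyz":[135,-126,0],"hand":1},{"delta_rot":[0,0,0.72],"xyz":[175,-163,0],"hand":1}]'
python3 - <<'E'
from h import *
go((.49,-.01,.17),-99)
E
```

```text
time_s: 14.68
position: [0.6472, -0.2766, 0.1708]
tcp_rot: [[0.218, 0.976, 0.001], [0.976, -0.218, -0.001], [-0.001, 0.002, -1.0]]
force: [-0.1, -0.4, -1.6]
opening: 0.159
grasp_force: 30.0
time_s: 15.3
position: [0.525, -0.0688, 0.1689]
tcp_rot: [[0.811, 0.585, 0.001], [0.585, -0.811, -0.0], [0.001, 0.0, -1.0]]
force: [0.6, 0.6, -1.1]
opening: 0.16
grasp_force: 30.0
shift [  6.  -68.1  -1.2]
y heading -54.18775213745415 tool z turn deg 44.81224786254585 rad 0.7821212704212165 j6 34.61018531747404
```

```bash
python3 -m handwheel '[{"delta_rot":[0,0,0.17],"xyz":[2,-20,0],"hand":1},{"delta_rot":[0,0,0.34],"xyz":[4,-45,0],"hand":1},{"delta_rot":[0,0,0.51],"xyz":[6,-68,0],"hand":1},{"delta_rot":[0,0,0.67],"xyz":[6,-68,0],"hand":1},{"delta_rot":[0,0,0.782],"xyz":[6,-68,0],"hand":1}]'
python3 -m handwheel '[{"delta_rot":[0,0,0],"xyz":[0,0,0],"hand":1},{"delta_rot":[0,0,0],"xyz":[0,0,0],"hand":1},{"delta_rot":[0,0,0],"xyz":[0,0,0],"hand":1},{"delta_rot":[0,0,0],"xyz":[0,0,0],"hand":1},{"delta_rot":[0,0,0],"xyz":[0,0,0],"hand":1}]'
python3 - <<'E'
from h import *
snap('wrist','w5'); s=bot.read_state(); print(s['position'],s['joint_positions'])
print(px('w5',(.61,-.0275,.03)))
E
```

```text
time_s: 15.92
position: [0.4906, -0.0113, 0.1689]
tcp_rot: [[0.988, -0.154, 0.001], [-0.154, -0.988, -0.0], [0.001, 0.0, -1.0]]
force: [0.3, -0.5, -1.9]
opening: 0.158
grasp_force: 30.0
time_s: 16.55
position: [0.4908, -0.0117, 0.1681]
tcp_rot: [[0.989, -0.15, -0.0], [-0.15, -0.989, 0.0], [-0.0, -0.0, -1.0]]
force: [-0.4, -0.7, -1.1]
opening: 0.163
grasp_force: 30.0
[ 0.49079058 -0.01169523  0.16810051] [-1.44327110e+01  2.54154600e+01  1.04722518e+02 -2.84784566e-05
  4.98698329e+01  8.42230055e+01]
[317.65018804  65.09904296]
```

View pics/w5.png

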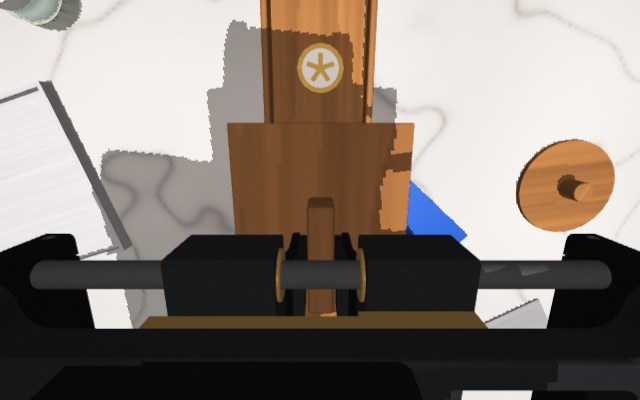

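The held lid's far edge runs from (228,123) to (413,123), square to the tool and centred at x≈320. The medal lies star-up in the box at (320,68), but the box's far edge is cut off. I'll back up 50 mm for a full view.

```bash
python3 -m handwheel '[{"delta_rot":[0,0,0],"xyz":[-20,0,0],"hand":1},{"delta_rot":[0,0,0],"xyz":[-40,0,0],"hand":1},{"delta_rot":[0,0,0],"xyz":[-50,0,0],"hand":1},{"delta_rot":[0,0,0],"xyz":[-50,0,0],"hand":1},{"delta_rot":[0,0,0],"xyz":[-50,0,0],"hand":1}]'
python3 - <<'E'
from h import *
im,m=snap('wrist','w6'); s=bot.read_state(); print(s['position'])
cv2.imwrite('pics/w6c.png',cv2.resize(im[0:200,180:460,::-1],None,fx=2.8,fy=2.8,interpolation=cv2.INTER_CUBIC))
E
```

```text
time_s: 17.23
position: [0.4427, -0.0045, 0.1684]
tcp_rot: [[0.989, -0.151, 0.002], [-0.151, -0.989, -0.001], [0.002, 0.0, -1.0]]
force: [0.9, -0.7, -1.0]
opening: 0.157
grasp_force: 30.0
[ 0.44262964 -0.00449336  0.1683387 ]
```

View pics/w6c.png

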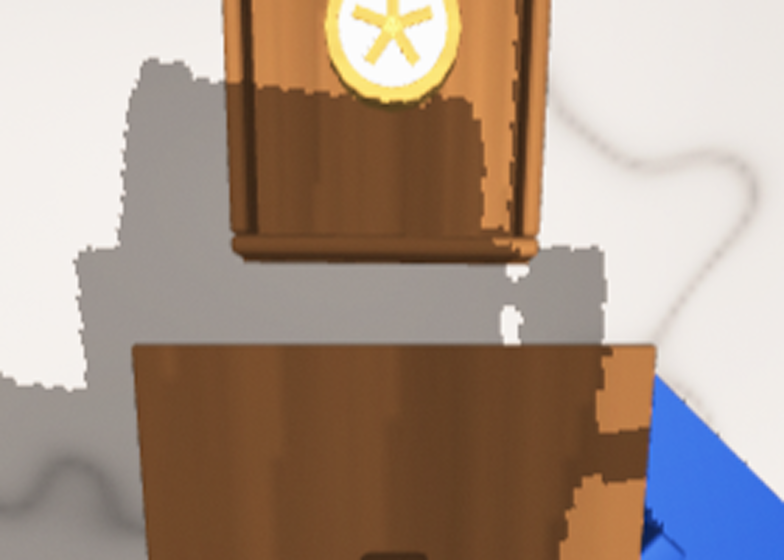

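Run:
```python
from h import *
P=lambda x,y,z:pt('w6',180+x/2.8-.3,y/2.8-.3,z)
s=bot.read_state(); R=np.array(s['tcp_rot']); t=np.array([.44263,-.00449,.16834])
rel=lambda p:np.round(R.T@(p-t)*1000,1)
for n,x,y,z in(('boxL0',222,0,.03),('boxL1',232,240,.03),('boxR0',551,0,.03),('boxR1',540,240,.03),
 ('near top L',236,254,.03),('near top R',535,254,.03),('near inner L',250,236,.03),('near bot',390,262,0),('lidL',133,345,.1556),('lidR',656,345,.1556),('lidL2',147,540,.1556),('lidR2',645,520,.1556)):
    p=P(x,y,z); print(n,np.round(p,4),'tool',rel(p))
print('top est', rel(np.array([.61,-.0275,.03])))
# top view now
snap('top','top1')
```

```text
boxL0 [0.6201 0.0208 0.03  ] tool [171.3 -51.8 138.6]
boxL1 [0.553  0.0314 0.03  ] tool [103.5 -52.1 138.5]
boxR0 [ 0.6051 -0.0774  0.03  ] tool [171.4  47.6 138.6]
boxR1 [ 0.538  -0.0668  0.03  ] tool [103.5  47.2 138.5]
near top L [0.5486 0.0309 0.03  ] tool [ 99.2 -51.  138.5]
near top R [ 0.5341 -0.0648  0.03  ] tool [ 99.2  45.8 138.5]
near inner L [0.5533 0.0254 0.03  ] tool [104.7 -46.2 138.5]
near bot [ 0.5415 -0.0183  0.    ] tool [ 99.5  -1.2 168.5]
lidL [0.5199 0.0339 0.1556] tool [ 70.6 -49.6  12.9]
lidR [ 0.5049 -0.0643  0.1556] tool [70.6 49.8 12.9]
lidL2 [0.4824 0.0398 0.1556] tool [ 32.7 -49.8  12.8]
lidR2 [ 0.4714 -0.0597  0.1556] tool [36.7 50.2 12.8]
top est [168.7  -2.5 138.6]
```

```bash
python3 -m handwheel '[{"delta_rot":[0,0,0.002],"xyz":[50,-1,0],"hand":1},{"delta_rot":[0,0,0.004],"xyz":[105,-2,0],"hand":1},{"delta_rot":[0,0,0.004],"xyz":[150,-2.4,20],"hand":1},{"delta_rot":[0,0,0.004],"xyz":[168.6,-2.4,60],"hand":1},{"delta_rot":[0,0,0.004],"xyz":[168.6,-2.4,90],"hand":1}]'; python3 -m handwheel '[{"delta_rot":[0,0,0],"xyz":[0,0,12],"hand":1},{"delta_rot":[0,0,0],"xyz":[0,0,20],"hand":1},{"delta_rot":[0,0,0],"xyz":[0,0,24],"hand":1},{"delta_rot":[0,0,0],"xyz":[0,0,24],"hand":1},{"delta_rot":[0,0,0],"xyz":[0,0,24],"hand":1}]'
python3 - <<'E'
from h import *
R=np.array([[.989,-.151,0],[-.151,-.989,0],[0,0,-1]])
g=np.array([.44263,-.00449,.16834])+R@np.array([.1686,-.0024,.1196]); print(g); go(g,-98.9)
ps=[]
for i in range(4):
    im,m=snap('wrist','w7'); ps.append(bot.read_state()['position'])
print(np.mean(ps,0))
cv2.imwrite('pics/w7c.png',cv2.resize(im[40:235,160:480,::-1],None,fx=2.5,fy=2.5,interpolation=cv2.INTER_CUBIC))
E
```

```text
time_s: 17.95
position: [0.6107, -0.0277, 0.0763]
tcp_rot: [[0.988, -0.155, 0.002], [-0.155, -0.988, -0.0], [0.002, 0.0, -1.0]]
force: [-0.7, 0.2, -1.6]
opening: 0.157
grasp_force: 30.0
time_s: 18.58
position: [0.609, -0.0273, 0.0551]
tcp_rot: [[0.988, -0.155, 0.002], [-0.155, -0.988, -0.0], [0.002, 0.0, -1.0]]
force: [0.5, 0.0, -0.9]
opening: 0.156
grasp_force: 30.0
[ 0.6097378 -0.027575   0.04874  ]
shift [0.8 0.2 6.4]
y heading -98.88988873913561 tool z turn deg 0.010111260864391625 rad 0.00017647479361168172 j6 85.83499586102765
[ 0.60879738 -0.02724042  0.054832  ]
```

View pics/w7c.png

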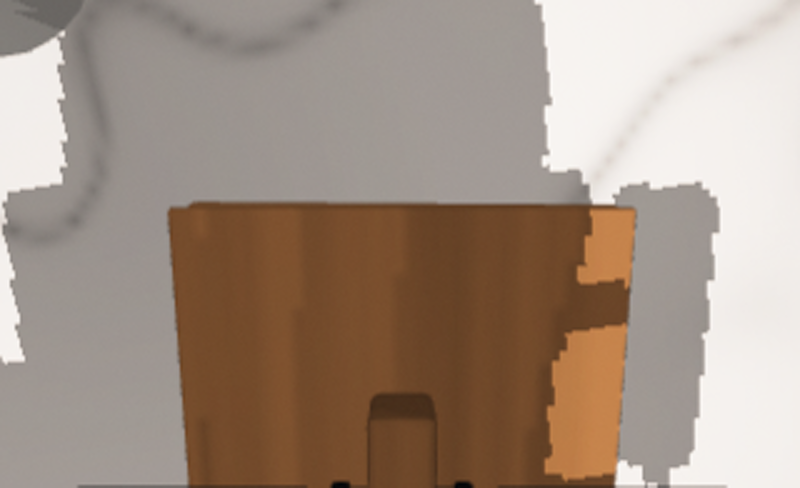

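Run:
```python
from h import *
P=lambda x,y,z:pt('w7',160+x/2.5-.3,40+y/2.5-.3,z)
s=bot.read_state(); R=np.array(s['tcp_rot']); t=np.array([.6088,-.02724,.05483]); print(np.round(R,4).tolist())
rel=lambda p:np.round(R.T@(p-t)*1000,1)
T=load('w7')[1]; print('cam',rel(-T[:3,:3].T@T[:3,3]))
for n,x,y,z in(('lidL',169,207,.0421),('lidR',636,207,.0421),('boxtopL',192,202,.03),('boxtopR',605,204.5,.03),('boxbotL',192,202,0),('boxbotR',605,204.5,0)):
    print(n,rel(P(x,y,z)))
```

```text
[[0.988, -0.1546, 0.0008], [-0.1546, -0.988, -0.0002], [0.0008, 0.0, -1.0]]
cam [  70.2   -0.3 -154.6]
lidL [ 70.7 -49.5  12.8]
lidR [70.7 49.7 12.8]
boxtopL [ 71.9 -47.7  24.9]
boxtopR [71.3 46.2 24.9]
boxbotL [ 72.1 -55.7  54.9]
boxbotR [71.5 54.  54.9]
```

The lid edge runs along crop row 207 and the box's far edge just beyond it at rows 202–204.5, so I need +0.9 mm in x and a slight positive turn.

```bash
python3 -m handwheel '[{"delta_rot":[0,0,0.004],"xyz":[0.9,0.2,0],"hand":1},{"delta_rot":[0,0,0.004],"xyz":[0.9,0.2,2],"hand":1},{"delta_rot":[0,0,0.004],"xyz":[0.9,0.2,4],"hand":1},{"delta_rot":[0,0,0.004],"xyz":[0.9,0.2,5],"hand":1},{"delta_rot":[0,0,0.004],"xyz":[0.9,0.2,5],"hand":1}]'; python3 -m handwheel '[{"delta_rot":[0,0,0],"xyz":[0,0,0.4],"hand":1},{"delta_rot":[0,0,0],"xyz":[0,0,0.7],"hand":1},{"delta_rot":[0,0,0],"xyz":[0,0,1],"hand":1},{"delta_rot":[0,0,0],"xyz":[0,0,1.2],"hand":1},{"delta_rot":[0,0,0],"xyz":[0,0,1.2],"hand":1}]'
```

```text
time_s: 19.4
position: [0.6092, -0.0275, 0.0489]
tcp_rot: [[0.987, -0.159, -0.0], [-0.159, -0.987, 0.0], [-0.0, -0.0, -1.0]]
force: [0.1, -0.0, -1.1]
opening: 0.156
grasp_force: 30.0
time_s: 20.02
position: [0.6093, -0.0275, 0.0487]
tcp_rot: [[0.987, -0.158, 0.0], [-0.158, -0.987, -0.0], [0.0, 0.0, -1.0]]
force: [-0.8, 0.5, 5.0]
opening: 0.16
grasp_force: 30.0
```

```bash
python3 -m handwheel '[{"delta_rot":[0,0,0],"xyz":[0,0,-0.4],"hand":0.2},{"delta_rot":[0,0,0],"xyz":[0,0,-0.4],"hand":0.2},{"delta_rot":[0,0,0],"xyz":[0,0,-0.4],"hand":0.2},{"delta_rot":[0,0,0],"xyz":[0,0,-0.4],"hand":0.2},{"delta_rot":[0,0,0],"xyz":[0,0,-0.4],"hand":0.2}]'; python3 -m handwheel '[{"delta_rot":[0,0,0],"xyz":[0,0,-10],"hand":0.2},{"delta_rot":[0,0,0],"xyz":[0,0,-30],"hand":0.2},{"delta_rot":[0,0,0],"xyz":[0,0,-80],"hand":0.2},{"delta_rot":[0,0,0],"xyz":[-30,0,-130],"hand":0.2},{"delta_rot":[0,0,0],"xyz":[-70,0,-150],"hand":0.2}]'
python3 - <<'E'
from h import *
import time
im,m=snap('wrist','w8'); 
cv2.imwrite('pics/w8c.png',cv2.resize(im[30:235,170:470,::-1],None,fx=2.6,fy=2.6,interpolation=cv2.INTER_CUBIC))
E
```

```text
time_s: 20.65
position: [0.6093, -0.0275, 0.0482]
tcp_rot: [[0.987, -0.159, -0.0], [-0.159, -0.987, 0.0], [-0.0, 0.0, -1.0]]
force: [-0.4, -0.2, -0.0]
opening: 0.4
grasp_force: 0.0
time_s: 21.28
position: [0.5422, -0.017, 0.2022]
tcp_rot: [[0.987, -0.159, 0.008], [-0.159, -0.987, -0.002], [0.008, 0.001, -1.0]]
force: [-0.0, 0.8, -0.7]
opening: 0.4
grasp_force: 0.0
```

View pics/w8c.png

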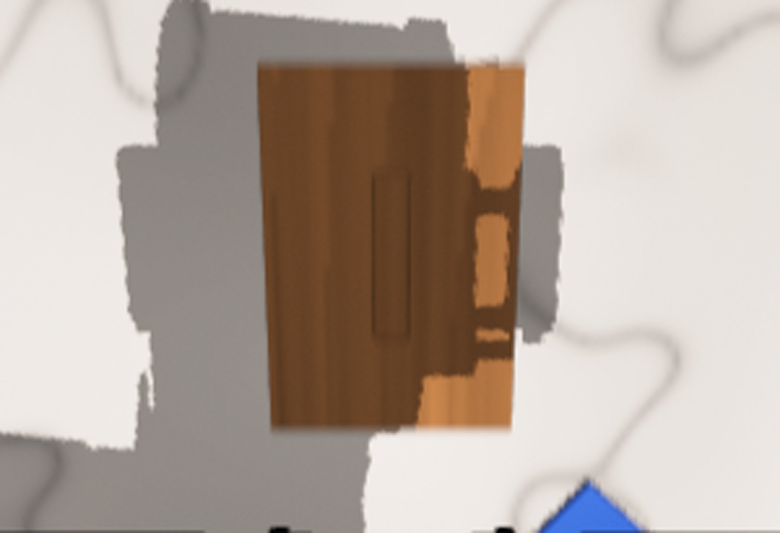

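The lid covers the box exactly: its edges run (258,65)–(525,65) and (270,430)–(512,430), and no rim shows on any side. I'll let the arm settle and hand in.

```bash
python3 -m handwheel '[{"delta_rot":[0,0,0],"xyz":[0,0,0],"hand":0.2},{"delta_rot":[0,0,0],"xyz":[0,0,0],"hand":0.2},{"delta_rot":[0,0,0],"xyz":[0,0,0],"hand":0.2},{"delta_rot":[0,0,0],"xyz":[0,0,0],"hand":0.2},{"delta_rot":[0,0,0],"xyz":[0,0,0],"hand":0.2}]'; python3 -c "
from rig import workorder
print(workorder.hand_in())"
```

```text
time_s: 21.95
position: [0.5403, -0.0165, 0.1978]
tcp_rot: [[0.987, -0.159, -0.001], [-0.159, -0.987, 0.0], [-0.001, -0.0, -1.0]]
force: [-0.2, -0.8, -0.1]
opening: 0.399
grasp_force: 0.0
the job is handed in; nothing more can be done
None
```

The medal is lying face up in the wooden box, the rectangular lid is on with no box rim showing in the last wrist picture, and I handed the job in at about 22 s of the 59 s allowed; no verdict came back.

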